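# Ready the tofu press

## Task

Get the tofu press ready: first push the open wooden mould snugly into the corner of the draining board, so that it sits square against both metal stops. Then take the wooden press plate by its grip, carry it over the top of the colander, and finish while holding it level, centred and squared over the mould's opening, about a centimetre above the rim and touching nothing but your gripper; the program ends holding it there. Leave the mould in its corner and do not disturb the colander, bowl or spice tin.

Things in the scene. Friction and masses are not known exactly. Their poses are not given: they have to be found in the camera images.
- board: White plastic draining board fixed to the counter, 240 (x) x 210 (y) x 12 mm, left or right of the colander, turned up to 0.3 rad. Origin: centre of the underside, z up. Two aluminium stop bars, 20 mm wide, 40 mm above the board's top, form an L: along the far (+x) edge, inner face at x = +100 mm, and along the right (-y) edge, inner face at y = -85 mm.
- mould: Loose wooden tofu mould, an open-topped box 140 (x) x 110 (y) x 70 mm tall, walls and floor 8 mm, opening 124 x 94 mm, 0.3 to 0.6 kg. Origin: centre of the underside; z up; rim at z = +70 mm. Starts on the board, 10 to 40 mm short of both stops, slightly askew, its +x side to the far stop. Fully home, its origin is at board x = +30, y = -30, z = +12 mm, axes parallel.
- press_plate: Wooden press plate, loose on the counter: slab 110 (x) x 80 (y) x 12 mm, with a darker wooden grip block in the middle of its top, 70 mm long in x, 20 mm wide in y, from z = 12 to z = 52 mm. 0.14 to 0.28 kg. Origin: centre of the underside; z up. Half a turn about z makes no difference.
- colander: Round green plastic colander standing upright, 170 mm across the rim, 80 mm tall, loose, between the board and the press plate. Carried over it, the plate's centre passes within 75 mm of the colander's axis, higher than its rim. Origin: centre of the underside.
- soup_bowl: White ceramic soup bowl, 130 mm across, 60 mm tall, loose, beyond the colander. Origin: centre of the underside. Leave alone.
- spice_tin: Red plastic round spice tin with twist cap, 54 mm across, 88 mm tall, loose, on the robot's side of the colander. Origin: centre of the underside. Leave alone.
Not all that is in view belongs to the job. What is shaped like the mould but pink is not meant. What is shaped like the press_plate but purple is not meant.

How it is judged:
By the outcome, as a careful person would: the job done as asked, in the order asked, and still so for the second after the job is handed in, while the arm keeps its last pose, push and grip.
It also fails if it takes over 70 s, if anything falls off the work surface, if the arm or the gripper's body presses on something with over 40 N, if the wrist force passes 120 N, or if a joint passes its speed limit or range.

## Robot

A 6-joint arm with a two-finger parallel gripper is mounted at the origin on the work surface. World frame = base frame: x ahead of the robot, y to its left, z up, the work surface at z = 0. Lengths are in mm, angles in rad, forces in N, time in s.
With the tool pointing down it reaches from about 325 to 750 mm from the base axis. Payload 7.6 kg.
Tool frame: the origin (TCP) lies midway between the tips of the shut fingers; the grasp point (between the pads) lies 19 mm behind it; z points along the fingers, y is the line along which they close (so a half turn about z gives the same grasp; the last joint's range is limited). The gripper opens to 85 mm and grips with 20 to 120 N. Pads are 22 mm wide; open, the fingers measure 114 mm over their backs; the gripper's body (76 mm by 85 mm) begins 54 mm behind the grasp point. The pads swing forward as they close: fully open they stand 13 mm farther back than shut.
Start: joints at [1.061, 0.052, 1.401, -0, 1.689, -0.07], TCP at [223.51, 475.067, 231.323] pointing down, gripper open.
Joint ranges: [-2.9, 2.9], [-0.91, 2.17], [0.12, 2.37], [-1.06, 4.2], [0.26, 2.73], [-2.93, 2.93]. Speed limits (rad/s): [2.57, 2.57, 3.01, 3.14, 3.14, 3.14].

## Interface

Orientations are given as a rotation vector (axis times angle).
In Python, from cell import ctrl gives the robot as it stands.
- The arm moves only by the tool arm_command, never from a script. Its argument "increments" is a list of rows, each a list of 3 entries, a list of its own where there are three numbers: the shift along the tool's x, y, z in units of 50 mm (1.0 is 50 mm), then the turn, a rotation vector about the tool's x, y, z in units of 8 degrees (1.0 is 8 degrees), then the closure, from -1 (fully open) to 1 (shut). A call has 1 to 10 rows; each row shifts and turns the commanded pose from where the row before left it, along the tool's axes as they then stand; what a row does not reach is not made up. A row lasts 1/10 s, in which the tool goes at most 50 mm and 8.59 degrees, less where a joint would pass 70% of its speed; a pose out of reach is approached as far as the arm can. A call is refused whole if a number of a shift passes 1 or a number of a turn 1, either way. A call with a gripper value outside its range is refused whole. The fingers move at their own pace and stop on an object; "squeeze" is the grip in N (left out, the last holds). Time passes only in rows, so rows that do not move let the fingers close. It gives the time, the measured TCP pose, the force, the opening and the grip force at its end, in the units of the state.
- ctrl.get_state(): the state, without advancing time (a new reading comes with each control period).
- ctrl.read_camera(name): name is "scene" or "side" or "wrist"; returns a dict with "color" (420x560x3 uint8, blue, green, red), "z_map" (420x560 float32, mm along the optical axis (not along the pixel's ray), 0 where there is no reading), "K" (3x3 intrinsics, pixels), "pose" (4x4, takes a point from camera to world coordinates); the wrist camera has in their place "T_tool_cam" (4x4, takes a point from camera to tool coordinates, whose origin is the TCP and whose axes are the flange's). Camera axes: x right, y up, looking along -z (the intrinsics and any distortion apply to the point x, -y, -z); pixel columns grow to the right and rows downward; lengths in mm; the calibration is good to about 2 mm. A picture is of the moment at which its call begins: read the wrist's pose just before it.
- ctrl.hand_in(): hands the job in; it is judged then, once.
The state is a dict: "clock": time; "joints": joint angles; "qvel": joint speeds; "effort": joint torques, N m; "tcp_pos": TCP position; "ee_rot": TCP orientation; "ft_force": force on the tool from outside, world axes, zero at the start; "ft_torque": the same for the moment, N m; "opening": finger opening in mm; "gripper_force": force on a finger pad.
Only numpy, scipy, OpenCV 4.12 (cv2) and the standard library are available. Lean on these libraries where they do the work, as an engineer would, in place of code of your own. Each camera call takes 0.05 s, during which the arm holds its last target. There are 200 camera calls.

## Working session

There is one attempt and no reset: what is moved stays moved. The work goes in short steps, Python scripts to look and compute and a tool call to move; the robot and the scene stay as the last step left them, time stands still between calls to the robot, and variables do not carry over. Pictures are saved under pics/ and viewed, at most 10 in all, crops included, and the job is handed in when it is done.

Besides the shell and the picture viewer there is one more tool, called as name(argument=value, ...), one argument or row to a line, values as JSON. arm_command: Moves the arm, as the interface text tells. Its arguments: {"type":"object","properties":{"increments":{"type":"array"},"squeeze":{"type":"number"}},"required":["increments"]}

```bash
mkdir -p pics; ls
python3 - <<'E'
from cell import ctrl
import cv2,pickle,numpy as np
s=ctrl.get_state();print(s)
d={n:ctrl.read_camera(n) for n in("scene","side")}
pickle.dump(d,open('v0.pkl','wb'))
for n in d: cv2.imwrite(f'pics/{n}0.png',d[n]['color']);print(n,d[n]['K'],d[n]['pose'],[k for k in d[n]])
E
```

```text
pics
{'clock': 0.0, 'joints': array([ 1.06070378e+00,  5.28332090e-02,  1.40169382e+00, -3.57376884e-05,
        1.68862088e+00, -7.03096265e-02]), 'qvel': array([-0.00105213, -0.002066  ,  0.00083952,  0.00090586,  0.00142659,
       -0.00014504]), 'effort': array([-8.02715549e-04, -3.81672335e+01, -3.60186160e+01, -1.27095450e-04,
        6.22040723e-03,  6.84063494e-06]), 'tcp_pos': array([223.362693  , 474.78692481, 230.48990081]), 'ee_rot': array([-6.85172365e-01, -3.06554324e+00,  2.35648231e-03]), 'ft_force': array([0.56873289, 0.39167458, 0.95554144]), 'ft_torque': array([-0.02102244, -0.03005265,  0.03502298]), 'gripper_force': 0.0, 'opening': 85.45194457210293}
scene [[504.6213911    0.         286.23231435]
 [  0.         504.6213911  209.26071706]
 [  0.           0.           1.        ]] [[ 8.78966661e-01 -3.50403726e-01  3.23473086e-01  8.83366362e+02]
 [ 4.76878506e-01  6.42822782e-01 -5.99471235e-01 -7.18079040e+02]
 [ 2.12108558e-03  6.81172592e-01  7.32119800e-01  9.26979149e+02]
 [ 0.00000000e+00  0.00000000e+00  0.00000000e+00  1.00000000e+00]] ['color', 'z_map', 'K', 'pose']
side [[486.98482387   0.         281.75919159]
 [  0.         486.98482387 205.87582595]
 [  0.           0.           1.        ]] [[ 8.58411427e-01  2.72439602e-01 -4.34633737e-01 -1.70522705e+01]
 [-5.12891444e-01  4.41814895e-01 -7.36031226e-01 -9.04585047e+02]
 [-8.49639584e-03  8.54737540e-01  5.18990895e-01  6.70996580e+02]
 [ 0.00000000e+00  0.00000000e+00  0.00000000e+00  1.00000000e+00]] ['color', 'z_map', 'K', 'pose']
```

View pics/scene0.png

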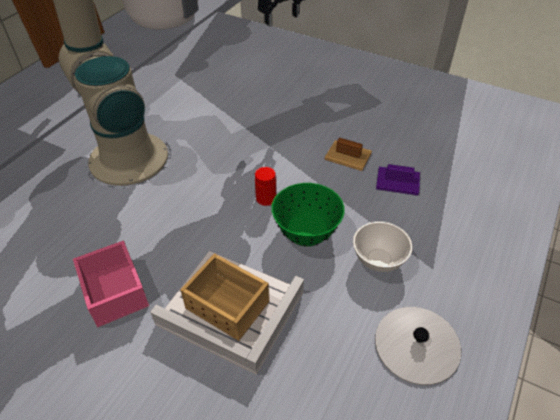

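View pics/side0.png

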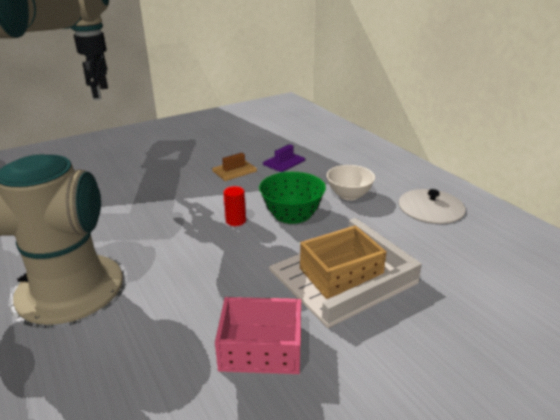

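The scene view shows the wooden mould at about (225,295) on the white board. Its stops run along the lower-left edge, (155,312)-(255,360), and the right edge, (260,355)-(300,280). The colander is at (308,215), the tin at (265,187), the bowl at (382,245) and the wooden plate at (349,153). The purple plate (399,178), the pink box (110,282) and the lid are distractors. The side view agrees: mould (342,260), plate (234,167).

```bash
cat > h.py <<'E'
import numpy as np,cv2,pickle
def cloud(d,T=None):
    z=d['z_map'];K=d['K'];v,u=np.mgrid[:z.shape[0],:z.shape[1]]
    x=(u-K[0,2])/K[0,0]*z;y=(v-K[1,2])/K[1,1]*z
    P=np.stack([x,-y,-z,np.ones_like(z)],-1)@(d['pose'] if T is None else T).T
    P=P[...,:3];P[z<=0]=np.nan
    return P
def hsv(d): return cv2.cvtColor(d['color'],cv2.COLOR_BGR2HSV)
def rect(p):
    (c,s,a)=cv2.minAreaRect(np.float32(p[:,:2]));
    if s[0]<s[1]: s=s[::-1];a+=90
    a=(a+90)%180-90
    return np.round([*c,*s,a],1)
E
python3 - <<'E'
from h import *
D=pickle.load(open('v0.pkl','rb'))
px={'scene':dict(plate=(335,157),grip=(349,148),mould=(205,305),board=(270,325),stopR=(290,293),tin=(265,192),col=(308,235),bowl=(380,265)),
    'side':dict(plate=(226,174),grip=(234,162),mould=(325,280),stop=(380,298),tin=(235,210),col=(290,205),bowl=(350,190))}
for n,d in D.items():
    P=cloud(d);H=hsv(d);print(n)
    for k,(u,v) in px[n].items(): print(k,H[v,u],P[v,u].round())
    table=P[(abs(P[...,2])<15)];print('table z',np.nanmedian(table[:,2]),table[:,2].std())
E
```

```text
scene
plate [ 17 144 131] [503. 266.  13.]
grip [ 11 185  77] [532. 289.  40.]
mould [ 16 142 131] [ 492. -325.   81.]
board [ 17  18 193] [ 616. -287.   50.]
stopR [ 13  20 209] [ 615. -203.   50.]
tin [  0 255 109] [422.  27.  48.]
col [ 68 210 124] [587. -68.  78.]
bowl [ 21  16 226] [745. -14.   6.]
table z 0.24230145671890568 3.196679741618766
side
plate [ 17 149 132] [488. 270.  12.]
grip [ 13 196  86] [526. 292.  32.]
mould [ 17 152 131] [ 427. -315.   56.]
stop [ 14  34 150] [ 522. -372.   10.]
tin [  1 255 148] [398.  22.  48.]
col [ 68 236  80] [503. -63.  72.]
bowl [ 18  41 148] [698. -44.  46.]
table z 0.07260573558784245 3.1513571659368185
```

```bash
cat > fit.py <<'E'
from h import *
def topdown(Ps,zlo,zhi,mask=None,box=None):
    out=[]
    for P,m in Ps:
        q=P[m&(P[...,2]>zlo)&(P[...,2]<zhi)];out.append(q)
    return np.vstack(out)
def clean(p,r=6,n=8):
    from scipy.spatial import cKDTree
    t=cKDTree(p[:,:2]);c=np.array([len(x) for x in t.query_ball_point(p[:,:2],r)]);return p[c>=n]
def run(D,names=('scene','side')):
    for n in names:
        d=D[n];P=cloud(d);H=hsv(d);x,y,z=P[...,0],P[...,1],P[...,2]
        wood=(H[...,0]>7)&(H[...,0]<25)&(H[...,1]>90)
        m=wood&(y<-100)&(x>350)&(x<750)
        q=clean(P[m&(z>74)&(z<92)]);print(n,'mould rim',rect(q),len(q),np.median(q[:,2]))
        white=(H[...,1]<60)&(H[...,2]>90)&(y<-100)&(y>-480)&(x>350)&(x<720)
        q=clean(P[white&(z>45)&(z<60)]);print('stops',rect(q),len(q))
        a=clean(P[white&(z>8)&(z<70)]);print('board all',rect(a))
        m=wood&(y>150)&(y<400)&(x>400)&(x<700)
        q=clean(P[m&(z>5)&(z<19)&(H[...,1]<172)]);print('slab',rect(q),q.mean(0).round(1),len(q))
        q=clean(P[m&(z>45)&(z<58)],6,4);print('grip top',rect(q),len(q))
        q=clean(P[m&(z>4)]);print('plate all',rect(q))
        g=(H[...,0]>50)&(H[...,0]<85)&(H[...,1]>120)
        q=clean(P[g&(z>70)]);c=cv2.minEnclosingCircle(np.float32(q[:,:2]));print('col',c)
        q=P[((H[...,0]<4)|(H[...,0]>177))&(H[...,1]>200)&(z>80)&(z<95)&(x>330)&(y>-100)];print('tin',cv2.minEnclosingCircle(np.float32(q[:,:2])))
if __name__=='__main__': run(pickle.load(open('v0.pkl','rb')))
E
python3 fit.py
```

```text
scene mould rim [ 501.6 -270.3  142.1  112.1   -4.2] 1075 81.1635866020273
stops [ 508.6 -269.2  241.1  210.6    1.7] 2182
board all [ 508.3 -268.9  241.6  212.4    1.8]
slab [529.  294.  109.8  79.4   4.2] [535.6 280.   11.9] 475
grip top [530.  295.7  69.7  22.3   5.6] 151
plate all [529.  294.  109.8  79.4   4.2]
col ((345.34979248046875, -26.966176986694336), 288.55206298828125)
tin ((410.9510803222656, 46.364540100097656), 26.11801528930664)
side mould rim [ 498.8 -272.3  140.4  111.8   -4.2] 946 80.56526066543216
stops [ 506.  -269.8  240.8  212.1    1.8] 1554
board all [ 505.2 -269.5  242.   213.5    2. ]
slab [526.4 289.7 109.6  69.    3.7] [517.  264.7  10.3] 109
grip top [524.6 290.6  68.6  17.3   1.6] 81
plate all [526.4 289.7 109.6  69.    3.7]
col ((323.751220703125, -16.229549407958984), 308.9151306152344)
tin ((406.299560546875, 42.81692886352539), 23.366744995117188)
```

```bash
sed -i 's/g=(H\[...,0\]>50)/g=(x>420)\&(H[...,0]>50)/' fit.py; python3 fit.py | grep col
cat > go.py <<'E'
import sys,numpy as np
from cell import ctrl
from scipy.spatial.transform import Rotation as R
def plan(*a):
    s=ctrl.get_state();r=R.from_rotvec(s['ee_rot']);M=r.as_matrix()
    print('t',round(s['clock'],2),'tcp',s['tcp_pos'].round(1),'yaw_y',np.degrees(np.arctan2(M[1,1],M[0,1])).round(2),'z',M[:,2].round(4),'F',s['ft_force'].round(1),'q',s['joints'].round(2),'open',round(s['opening'],1),'g',round(s['gripper_force'],1))
    if a:
        x,y,z,w=map(float,a);w=np.radians(w);yt=[np.cos(w),np.sin(w),0];zt=[0,0,-1]
        G=R.from_matrix(np.column_stack([np.cross(yt,zt),yt,zt]))
        print('shift',(r.inv().apply(np.array([x,y,z])-s['tcp_pos'])/50).round(3),'turn',np.degrees((r.inv()*G).as_rotvec()/8).round(3))
        print('shift in target axes',(G.inv().apply(np.array([x,y,z])-s['tcp_pos'])/50).round(3))
plan(*sys.argv[1:])
E
python3 go.py 400 -270 230 91.8
```

```text
col ((550.728759765625, 2.7643840312957764), 85.52742004394531)
col ((547.1802368164062, 2.200960636138916), 84.90190887451172)
t 0.1 tcp [223.4 474.8 230.5] yaw_y 64.8 z [-7.0e-04 -1.2e-03 -1.0e+00] F [ 0.1 -0.4  0.1] q [ 1.06  0.05  1.4   0.    1.69 -0.07] open 85.0 g 0.0
shift [ -9.539 -11.975   0.027] turn [-1.000e-02 -3.000e-03 -3.375e+00]
shift in target axes [-3.063e+00 -1.500e+01  1.100e-02]
```

arm_command(
  increments=[
    [[0, 0, 0], [0, 0, -0.85], 1],
    [[0, 0, 0], [0, 0, -0.85], 1],
    [[0, 0, 0], [0, 0, -0.85], 1],
    [[0, 0, 0], [0, 0, -0.85], 1],
    [[0, 0, 0], [0, 0, 0], 1],
  ],
  squeeze=40,
)

```text
clock: 0.6
tcp_pos: [223.4, 474.9, 230.9]
ee_rot: [0.056, -3.141, 0.001]
ft_force: [0.2, 0.8, 0.4]
opening: 12.2
gripper_force: 0.0
```

```bash
python3 go.py 400 -272 200 91.8
```

```text
t 0.6 tcp [223.4 474.9 230.9] yaw_y 92.06 z [-4.e-04 -7.e-04 -1.e+00] F [0.2 0.8 0.4] q [ 1.06  0.05  1.4   0.    1.69 -0.55] open 12.2 g 0.0
shift [ -2.993 -15.055   0.626] turn [-0.005 -0.003  0.033]
shift in target axes [ -3.061 -15.042   0.617]
```

arm_command(
  increments=[
    [[-0.3, -0.5, 0], [0, 0, 0], 1],
    [[-0.3, -0.75, 0], [0, 0, 0], 1],
    [[-0.3, -0.75, 0], [0, 0, 0], 1],
    [[-0.3, -0.75, 0], [0, 0, 0], 1],
    [[-0.3, -0.75, 0], [0, 0, 0], 1],
    [[-0.3, -0.75, 0], [0, 0, 0], 1],
    [[-0.3, -0.75, 0], [0, 0, 0], 1],
    [[-0.3, -0.75, 0], [0, 0, 0], 1],
    [[-0.3, -0.75, 0], [0, 0, 0], 1],
    [[-0.3, -0.75, 0], [0, 0, 0], 1],
  ],
)

```text
clock: 1.6
tcp_pos: [386.3, 116.4, 231.3]
ee_rot: [-0.049, 3.141, 0.0]
ft_force: [0.4, 1.2, -0.6]
opening: -0.1
gripper_force: 0.0
```

arm_command(
  increments=[
    [[0, -0.75, 0], [0, 0, 0], 1],
    [[0, -0.75, 0], [0, 0, 0], 1],
    [[0, -0.75, 0], [0, 0, 0], 1],
    [[0, -0.75, 0], [0, 0, 0], 1],
    [[0, -0.75, 0], [0, 0, 0], 1],
    [[0, -0.75, 0], [0, 0, 0], 1],
    [[0, -0.75, 0], [0, 0, 0], 1],
    [[0, -0.75, 0], [0, 0, 0], 1],
    [[0, -0.75, 0], [0, 0, 0], 1],
    [[0, -0.75, 0], [0, 0, 0], 1],
  ],
)

```text
clock: 2.6
tcp_pos: [398.9, -258.3, 231.1]
ee_rot: [0.049, -3.141, -0.0]
ft_force: [0.1, 0.3, -0.3]
opening: 0.4
gripper_force: 0.0
```

```bash
python3 go.py 402 -270 35 91.8
```

```text
t 2.6 tcp [ 398.9 -258.3  231.1] yaw_y 91.78 z [-0.e+00  2.e-04 -1.e+00] F [ 0.1  0.3 -0.3] q [-0.65 -0.09  1.54  0.    1.69 -2.25] open 0.4 g 0.0
shift [-0.056 -0.236  3.922] turn [ 0.002 -0.    -0.003]
shift in target axes [-0.055 -0.235  3.922]
```

arm_command(
  increments=[
    [[0, -0.3, 0.2], [0, 0, 0], 1],
    [[0, 0, 0.4], [0, 0, 0], 1],
    [[0, 0, 0.5], [0, 0, 0], 1],
    [[0, 0, 0.5], [0, 0, 0], 1],
    [[0, 0, 0.5], [0, 0, 0], 1],
    [[0, 0, 0.5], [0, 0, 0], 1],
    [[0, 0, 0.5], [0, 0, 0], 1],
    [[0, 0, 0.4], [0, 0, 0], 1],
    [[0, 0, 0.3], [0, 0, 0], 1],
    [[0, 0, 0.1], [0, 0, 0], 1],
  ],
)

```text
clock: 3.6
tcp_pos: [398.7, -270.2, 33.9]
ee_rot: [0.052, -3.138, -0.004]
ft_force: [0.2, -0.9, -0.2]
opening: 0.2
gripper_force: 0.0
```

arm_command(
  increments=[
    [[-0.1, 0, 0], [0, 0, 0], 1],
    [[-0.1, 0, 0], [0, 0, 0], 1],
    [[-0.1, 0, 0], [0, 0, 0], 1],
    [[-0.1, 0, 0], [0, 0, 0], 1],
    [[-0.1, 0, 0], [0, 0, 0], 1],
    [[-0.1, 0, 0], [0, 0, 0], 1],
    [[-0.1, 0, 0], [0, 0, 0], 1],
    [[-0.1, 0, 0], [0, 0, 0], 1],
    [[-0.1, 0, 0], [0, 0, 0], 1],
    [[-0.1, 0, 0], [0, 0, 0], 1],
  ],
)

```text
clock: 4.6
tcp_pos: [450.0, -270.0, 36.3]
ee_rot: [0.055, -3.141, -0.0]
ft_force: [-2.4, -0.5, 0.2]
opening: 0.3
gripper_force: 0.0
```

```bash
python3 go.py 456.3 -272 35 91.8
```

```text
t 4.6 tcp [ 450.  -270.    36.3] yaw_y 91.99 z [-2.e-04  1.e-04 -1.e+00] F [-2.4 -0.5  0.2] q [-0.61  0.21  1.63 -0.    1.3  -2.22] open 0.3 g 0.0
shift [-0.125 -0.044  0.026] turn [ 0.    -0.001  0.024]
shift in target axes [-0.125 -0.044  0.026]
```

arm_command(
  increments=[
    [[-0.05, 0, 0], [0, 0, 0], 1],
    [[-0.05, 0, 0], [0, 0, 0], 1],
    [[-0.03, 0, 0], [0, 0, 0], 1],
    [[0, 0, 0], [0, 0, 0], 1],
  ],
)

```text
clock: 5.0
tcp_pos: [453.5, -271.2, 35.8]
ee_rot: [0.052, -3.134, 0.002]
ft_force: [-17.9, -7.1, 5.4]
opening: -0.0
gripper_force: 0.0
```

arm_command(
  increments=[
    [[-0.03, 0, 0], [0, 0, 0], 1],
    [[-0.02, 0, 0], [0, 0, 0], 1],
    [[0, 0, 0], [0, 0, 0], 1],
  ],
)

```text
clock: 5.3
tcp_pos: [453.9, -272.2, 35.8]
ee_rot: [0.05, -3.13, 0.004]
ft_force: [-30.5, -9.7, 11.0]
opening: 0.2
gripper_force: 0.0
```

arm_command(
  increments=[
    [[0.2, 0, 0], [0, 0, 0], 1],
    [[0.2, 0, 0], [0, 0, 0], 1],
    [[0, 0, -0.4], [0, 0, 0], 1],
    [[0, 0, -0.5], [0, 0, 0], 1],
    [[0, 0, -0.5], [0, 0, 0], 1],
    [[0, 0.3, -0.4], [0, 0, 0], 1],
    [[-0.4, 0.4, 0], [0, 0, 0], 1],
    [[-0.5, 0.5, 0], [0, 0, 0], 1],
    [[-0.5, 0.5, 0], [0, 0, 0], 1],
    [[-0.4, 0, 0], [0, 0, 0], 1],
  ],
)

```text
clock: 6.3
tcp_pos: [527.1, -179.1, 126.5]
ee_rot: [-0.061, 3.14, 0.002]
ft_force: [-0.7, -0.7, -0.0]
opening: 0.4
gripper_force: 0.0
```

```bash
python3 go.py 539 -182 35 91.8
python3 - <<'E'
from cell import ctrl
from fit import *
D={'scene':ctrl.read_camera('scene')}
D['side']=ctrl.read_camera('side')
run(D)
E
```

```text
t 6.3 tcp [ 527.1 -179.1  126.5] yaw_y 92.21 z [ 0.0013  0.0012 -1.    ] F [-0.7 -0.7 -0. ] q [-0.39  0.2   1.45  0.    1.49 -2.  ] open 0.4 g 0.0
shift [-0.233 -0.07   1.83 ] turn [0.009 0.01  0.051]
shift in target axes [-0.236 -0.066  1.829]
scene mould rim [ 538.  -271.5  141.2  112.     0.7] 1091 81.15958351132895
stops [ 507.5 -269.5  242.8  210.4    2.1] 2201
board all [ 508.1 -268.9  241.9  212.7    1.4]
slab [530.6 296.3 107.6  81.7   3.3] [535.6 280.1  11.8] 472
grip top [530.  294.5  68.   22.3   4. ] 143
plate all [530.6 296.3 107.6  81.7   3.3]
col ((540.7315673828125, -82.51454162597656), 169.4410858154297)
tin ((0.0, 0.0), 0.0)
side mould rim [ 534.1 -271.8  140.9  112.     2. ] 892 80.73910272005855
stops [ 505.9 -270.4  241.3  210.3    2. ] 1180
board all [ 505.5 -270.6  242.7  211.3    1.8]
slab [513.9 269.1 122.9  58.7 -28.5] [509.6 268.4  10.7] 109
grip top [525.3 294.2  68.3  19.5   1.1] 79
plate all [521.5 275.5 120.7  64.6 -17.4]
col ((543.1484375, -37.261985778808594), 123.74273681640625)
tin ((405.8925476074219, 43.10791778564453), 22.845096588134766)
```

arm_command(
  increments=[
    [[-0.2, 0, 0.2], [0, 0, 0], 1],
    [[0, 0, 0.4], [0, 0, 0], 1],
    [[0, 0, 0.4], [0, 0, 0], 1],
    [[0, 0, 0.4], [0, 0, 0], 1],
    [[0, 0, 0.3], [0, 0, 0], 1],
    [[0, 0, 0.1], [0, 0, 0], 1],
    [[0, -0.1, 0], [0, 0, 0], 1],
    [[0, -0.1, 0], [0, 0, 0], 1],
    [[0, -0.1, 0], [0, 0, 0], 1],
    [[0, -0.1, 0], [0, 0, 0], 1],
  ],
)

```text
clock: 7.4
tcp_pos: [537.0, -202.2, 37.5]
ee_rot: [-0.055, 3.139, 0.0]
ft_force: [-1.3, 5.6, 4.3]
opening: 0.1
gripper_force: 3.4
```

arm_command(
  increments=[
    [[0, -0.1, 0], [0, 0, 0], 1],
    [[0, -0.1, 0], [0, 0, 0], 1],
    [[0, -0.1, 0], [0, 0, 0], 1],
    [[0, -0.1, 0], [0, 0, 0], 1],
    [[0, -0.05, 0], [0, 0, 0], 1],
    [[0, 0, 0], [0, 0, 0], 1],
  ],
)

```text
clock: 8.0
tcp_pos: [537.7, -218.1, 37.8]
ee_rot: [0.06, -3.14, -0.018]
ft_force: [-8.4, 34.4, 17.0]
opening: 0.1
gripper_force: 16.1
```

```bash
python3 go.py
python3 - <<'E'
from cell import ctrl
from fit import *
D={'scene':ctrl.read_camera('scene')}
D['side']=ctrl.read_camera('side')
run(D)
cv2.imwrite('pics/p1.png',np.hstack([cv2.resize(D[n]['color'][180:390,120:420] if n=='scene' else D[n]['color'][170:380,200:500],(400,280)) for n in D]))
E
```

```text
t 8.0 tcp [ 537.7 -218.1   37.8] yaw_y 92.2 z [-0.0011  0.0113 -0.9999] F [-8.4 34.4 17. ] q [-0.45  0.36  1.45  0.01  1.34 -2.07] open 0.1 g 16.1
scene mould rim [ 539.1 -297.6  141.3  112.3    1.5] 1066 81.12245025743448
stops [ 508.1 -269.3  241.5  211.1    2.1] 2204
board all [ 508.2 -269.1  241.   212.2    1.9]
slab [529.1 292.6 109.1  76.    5.8] [535.1 278.7  11.8] 471
grip top [530.7 294.8  68.8  23.    1.8] 154
plate all [529.1 292.6 109.1  76.    5.8]
col ((550.0674438476562, 3.0456016063690186), 85.03143310546875)
tin ((0.0, 0.0), 0.0)
side mould rim [ 535.5 -299.3  141.   110.1    2. ] 927 80.77535219877916
stops [ 508.7 -363.4  241.9   32.3    4.6] 1009
board all [ 505.8 -270.   242.2  211.6    1.8]
slab [516.4 266.6 119.5  52.4 -24.7] [518.8 265.8  10.7] 120
grip top [523.8 290.8  62.2  16.6   3.1] 71
plate all [ 5.257e+02  2.841e+02  1.083e+02  6.210e+01 -1.000e-01]
col ((547.5881958007812, 1.7808245420455933), 85.2615737915039)
tin ((406.16802978515625, 44.17993927001953), 24.290979385375977)
```

View pics/p1.png

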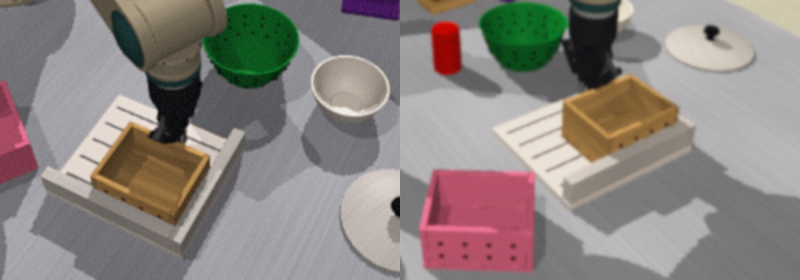

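The crop shows the mould in the board's corner against both bars, and the fit agrees to about 1 mm. I'll give the +x side one more light push to make sure it's seated.

arm_command(
  increments=[
    [[0, 0.4, 0], [0, 0, 0], 1],
    [[0, 0, -0.4], [0, 0, 0], 1],
    [[0, 0, -0.5], [0, 0, 0], 1],
    [[0, 0, -0.5], [0, 0, 0], 1],
    [[0, 0, -0.4], [0, 0, 0], 1],
    [[0.4, -0.3, 0], [0, 0, 0], 1],
    [[0.5, -0.5, 0], [0, 0, 0], 1],
    [[0.5, -0.5, 0], [0, 0, 0], 1],
    [[0.5, -0.5, 0], [0, 0, 0], 1],
    [[0.3, -0.1, 0], [0, 0, 0], 1],
  ],
)

```text
clock: 9.1
tcp_pos: [428.1, -305.9, 126.8]
ee_rot: [-0.05, 3.141, -0.003]
ft_force: [0.1, 1.0, -0.2]
opening: 0.4
gripper_force: 0.0
```

```bash
python3 go.py 430 -299 36 91.8
```

```text
t 9.1 tcp [ 428.1 -305.9  126.8] yaw_y 91.82 z [ 3.0e-04 -1.8e-03 -1.0e+00] F [ 0.1  1.  -0.2] q [-0.69  0.11  1.55 -0.    1.48 -2.29] open 0.4 g 0.0
shift [-0.042  0.141  1.815] turn [-0.013  0.002  0.003]
shift in target axes [-0.043  0.138  1.815]
```

arm_command(
  increments=[
    [[0, 0.12, 0.3], [0, 0, 0], 1],
    [[0, 0, 0.5], [0, 0, 0], 1],
    [[0, 0, 0.5], [0, 0, 0], 1],
    [[0, 0, 0.4], [0, 0, 0], 1],
    [[0, 0, 0.1], [0, 0, 0], 1],
    [[-0.1, 0, 0], [0, 0, 0], 1],
    [[-0.1, 0, 0], [0, 0, 0], 1],
    [[-0.1, 0, 0], [0, 0, 0], 1],
    [[-0.1, 0, 0], [0, 0, 0], 1],
    [[-0.1, 0, 0], [0, 0, 0], 1],
  ],
)

```text
clock: 10.1
tcp_pos: [455.4, -296.4, 36.8]
ee_rot: [-0.055, 3.14, -0.001]
ft_force: [0.4, -0.6, 0.5]
opening: 0.4
gripper_force: 0.0
```

arm_command(
  increments=[
    [[-0.05, 0, 0], [0, 0, 0], 1],
    [[-0.03, 0, 0], [0, 0, 0], 1],
    [[0, 0, 0], [0, 0, 0], 1],
  ],
)

```text
clock: 10.4
tcp_pos: [455.2, -296.4, 35.7]
ee_rot: [0.053, -3.132, -0.003]
ft_force: [-19.3, -0.4, 7.9]
opening: 0.1
gripper_force: 0.0
```

arm_command(
  increments=[
    [[0.3, 0, 0], [0, 0, 0], 1],
    [[0.2, 0, -0.3], [0, 0, 0], 1],
    [[0, 0, -0.6], [0, 0, 0], 1],
    [[0, 0, -0.8], [0, 0, 0], 1],
    [[0, 0, -0.8], [0, 0, 0], 1],
    [[0, 0, -0.8], [0, 0, 0], 1],
    [[0, 0.3, -0.5], [0, 0, 0], 1],
    [[-0.2, 0.7, 0], [0, 0, 0], 0],
    [[-0.2, 0.8, 0], [0, 0, 0], -1],
    [[-0.2, 0.8, 0], [0, 0, 0], -1],
  ],
)

```text
clock: 11.4
tcp_pos: [459.3, -164.8, 226.7]
ee_rot: [-0.053, 3.14, -0.0]
ft_force: [1.5, 0.2, 0.6]
opening: 43.4
gripper_force: 0.0
```

arm_command(
  increments=[
    [[-0.2, 0.8, 0], [0, 0, 0], -1],
    [[-0.2, 0.8, 0], [0, 0, 0], -1],
    [[-0.2, 0.8, 0], [0, 0, 0], -1],
    [[-0.2, 0.8, 0], [0, 0, 0], -1],
    [[-0.2, 0.8, 0], [0, 0, 0], -1],
    [[-0.2, 0.8, 0], [0, 0, 0], -1],
    [[0, 0.8, 0], [0, 0, 0], -1],
    [[0, 0.8, 0], [0, 0, 0], -1],
    [[0, 0.8, 0], [0, 0, 0], -1],
    [[0, 0, 0], [0, 0, 0], -1],
  ],
)

```text
clock: 12.4
tcp_pos: [505.7, 200.0, 226.2]
ee_rot: [0.063, -3.141, -0.002]
ft_force: [0.6, -0.1, 0.1]
opening: 85.3
gripper_force: 0.0
```

```bash
python3 - <<'E'
from cell import ctrl
from fit import *
from scipy.spatial.transform import Rotation as R
s=ctrl.get_state();d=ctrl.read_camera('wrist')
T=np.eye(4);T[:3,:3]=R.from_rotvec(s['ee_rot']).as_matrix();T[:3,3]=s['tcp_pos']
d['pose']=T@d['T_tool_cam'];P=cloud(d);H=hsv(d);x,y,z=[P[...,i] for i in range(3)]
wood=(H[...,0]>7)&(H[...,0]<25)&(H[...,1]>90)&(y>150)&(z<70)
q=clean(P[wood&(z>6)&(z<18)]);print('slab',rect(q),len(q))
q=clean(P[wood&(z>44)&(z<60)]);print('grip',rect(q),len(q),np.median(q[:,2]))
cv2.imwrite('pics/w1.png',d['color'])
E
python3 go.py 527.5 293 100 93.8
```

```text
slab [529.1 295.8 110.2  79.    3.5] 4006
grip [528.5 296.3  69.1  20.6   3.8] 1128 50.46132691394365
t 12.45 tcp [506.1 197.8 226.2] yaw_y 92.21 z [-2.e-04  1.e-04 -1.e+00] F [-0.5 -0.3 -0.5] q [ 0.3   0.11  1.35  0.    1.68 -1.3 ] open 85.3 g 0.0
shift [-0.502  1.885  2.524] turn [ 0.    -0.001 -0.199]
shift in target axes [-0.553  1.871  2.524]
```

View pics/w1.png

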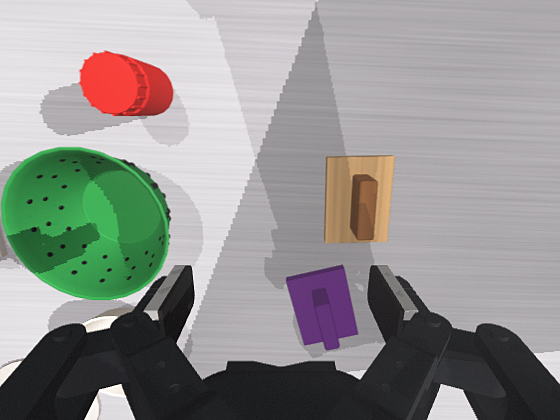

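The wrist view shows the wooden plate at (359,198) with its grip at (364,207). The purple plate is separate, at (322,305). I'll move over the plate and check again.

arm_command(
  increments=[
    [[-0.1, 0.4, 0.1], [0, 0, 0], -1],
    [[-0.1, 0.5, 0.3], [0, 0, 0], -1],
    [[-0.2, 0.5, 0.5], [0, 0, 0], -1],
    [[-0.13, 0.4, 0.5], [0, 0, 0], -1],
    [[0, 0.11, 0.6], [0, 0, -0.19], -1],
    [[0, 0, 0.5], [0, 0, 0], -1],
    [[0, 0, 0], [0, 0, 0], -1],
  ],
)

```text
clock: 13.15
tcp_pos: [528.0, 290.3, 97.0]
ee_rot: [0.095, -3.133, 0.005]
ft_force: [-1.0, -0.3, -0.3]
opening: 85.7
gripper_force: 0.0
```

```bash
python3 go.py 528.5 294.5 19 93.7
```

```text
t 13.15 tcp [528.  290.3  97. ] yaw_y 93.47 z [-0.007  -0.0036 -1.    ] F [-1.  -0.3 -0.3] q [ 0.44  0.35  1.33 -0.    1.47 -1.19] open 85.7 g 0.0
shift [-0.027  0.088  1.559] turn [-0.023 -0.052 -0.029]
shift in target axes [-0.016  0.083  1.559]
```

arm_command(
  increments=[
    [[0, 0.08, 0.3], [0, 0, 0], -1],
    [[0, 0, 0.4], [0, 0, 0], -1],
    [[0, 0, 0.4], [0, 0, 0], -1],
    [[0, 0, 0.3], [0, 0, 0], -1],
    [[0, 0, 0.15], [0, 0, 0], -1],
    [[0, 0, 0], [0, 0, 0], -1],
  ],
)

```text
clock: 13.75
tcp_pos: [529.2, 295.9, 23.3]
ee_rot: [0.096, -3.139, 0.001]
ft_force: [-0.1, -0.5, -0.8]
opening: 85.6
gripper_force: 0.0
```

```bash
python3 go.py 528.5 294.5 19 93.7
```

```text
t 13.75 tcp [529.2 295.9  23.3] yaw_y 93.51 z [-8.e-04 -4.e-04 -1.e+00] F [-0.1 -0.5 -0.8] q [ 0.45  0.44  1.38  0.    1.33 -1.18] open 85.6 g 0.0
shift [ 0.016 -0.027  0.086] turn [-0.002 -0.006 -0.024]
shift in target axes [ 0.016 -0.027  0.086]
```

Good. Now down 3 mm and close.

arm_command(
  increments=[
    [[0, 0, 0.06], [0, 0, 0], -0.5],
    [[0, 0, 0], [0, 0, 0], 0],
    [[0, 0, 0], [0, 0, 0], 0.3],
    [[0, 0, 0], [0, 0, 0], 0.5],
    [[0, 0, 0], [0, 0, 0], 1],
    [[0, 0, 0], [0, 0, 0], 1],
    [[0, 0, 0], [0, 0, 0], 1],
    [[0, 0, 0], [0, 0, 0], 1],
  ],
  squeeze=60,
)

```text
clock: 14.55
tcp_pos: [529.7, 296.4, 21.5]
ee_rot: [-0.097, 3.139, 0.001]
ft_force: [0.1, 1.3, 3.5]
opening: 19.5
gripper_force: 59.7
```

arm_command(
  increments=[
    [[0, 0, -0.1], [0, 0, 0], 1],
    [[0, 0, -0.3], [0, 0, 0], 1],
    [[0, 0, -0.5], [0, 0, 0], 1],
    [[0, 0, -0.5], [0, 0, 0], 1],
    [[0, 0, -0.5], [0, 0, 0], 1],
    [[0, 0, -0.5], [0, 0, 0], 1],
    [[0, 0, -0.5], [0, 0, 0], 1],
    [[0, 0, -0.5], [0, 0, 0], 1],
    [[0, 0, -0.3], [0, 0, 0], 1],
    [[0, 0, 0], [0, 0, 0], 1],
  ],
)

```text
clock: 15.55
tcp_pos: [530.1, 296.5, 208.8]
ee_rot: [-0.096, 3.136, 0.003]
ft_force: [-0.1, -0.4, -2.5]
opening: 19.1
gripper_force: 58.9
```

```bash
python3 go.py 549 0 205 92
python3 - <<'E'
from cell import ctrl
from fit import *
D={n:ctrl.read_camera(n) for n in('scene','side')}
for n,d in D.items(): 
    P=cloud(d);H=hsv(d);x,y,z=[P[...,i] for i in range(3)]
    w=(H[...,0]>7)&(H[...,0]<25)&(H[...,1]>90)&(y>150)&(y<400)&(x>430)&(x<650)&(z>150)
    q=clean(P[w&(z<225)]);print(n,rect(q),len(q),np.percentile(q[:,2],[2,50,98]))
cv2.imwrite('pics/h1.png',np.hstack([cv2.resize(D[n]['color'][0:210,200:480] if n=='scene' else D[n]['color'][20:230,120:400],(400,300)) for n in D]))
E
```

```text
t 15.55 tcp [530.1 296.5 208.8] yaw_y 93.52 z [ 0.0042  0.0021 -1.    ] F [-0.1 -0.4 -2.5] q [ 0.45  0.29  1.18  0.    1.67 -1.18] open 19.1 g 58.9
shift [-0.013 -5.942  0.065] turn [0.014 0.031 0.19 ]
shift in target axes [-0.171 -5.939  0.076]
scene [530.1 293.8 109.5  81.4   4. ] 758 [191.34468449 199.84966778 222.85782727]
side [524.1 287.6 109.   69.8   2.3] 418 [186.98560313 197.35879836 223.81158898]
```

View pics/h1.png

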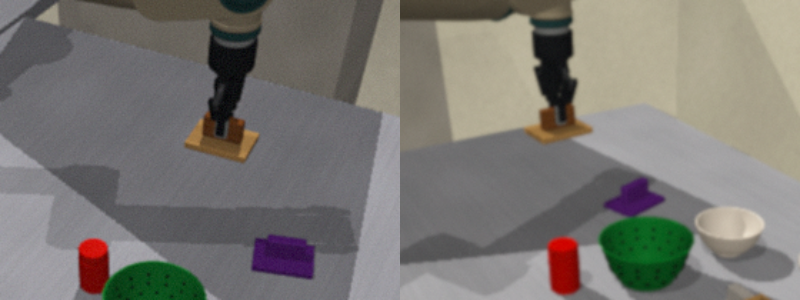

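The crops show the plate gripped by its block and hanging level, centre left in each. I'll carry it over the colander at about 187 mm.

arm_command(
  increments=[
    [[0, -0.2, 0], [0, 0, 0], 1],
    [[0, -0.5, 0], [0, 0, 0], 1],
    [[0, -0.65, 0], [0, 0, 0], 1],
    [[0, -0.7, 0], [0, 0, 0], 1],
    [[0, -0.7, 0], [0, 0, 0], 1],
    [[0, -0.7, 0], [0, 0, 0], 1],
    [[0, -0.7, 0], [0, 0, 0], 1],
    [[0, -0.7, 0], [0, 0, 0], 1],
    [[0, -0.65, 0], [0, 0, 0.1], 1],
    [[0, -0.5, 0], [0, 0, 0.1], 1],
  ],
)

```text
clock: 16.65
tcp_pos: [546.5, -5.8, 204.2]
ee_rot: [0.049, -3.139, 0.0]
ft_force: [-0.3, 0.1, -1.6]
opening: 18.7
gripper_force: 59.0
```

```bash
python3 go.py 537.5 -298.4 190 91.85
```

```text
t 16.65 tcp [546.5  -5.8 204.2] yaw_y 91.8 z [-2.6e-03 -2.0e-04 -1.0e+00] F [-0.3  0.1 -1.6] q [-0.08  0.12  1.38 -0.    1.64 -1.68] open 18.7 g 59.0
shift [ 0.364 -5.843  0.286] turn [-0.001 -0.019 -0.006]
shift in target axes [ 0.369 -5.842  0.284]
```

arm_command(
  increments=[
    [[0, -0.4, 0], [0, 0, 0], 1],
    [[0, -0.6, 0], [0, 0, 0], 1],
    [[0, -0.7, 0], [0, 0, 0], 1],
    [[0, -0.7, 0], [0, 0, 0], 1],
    [[0, -0.7, 0], [0, 0, 0], 1],
    [[0.1, -0.7, 0], [0, 0, 0], 1],
    [[0.1, -0.7, 0], [0, 0, 0], 1],
    [[0.1, -0.6, 0], [0, 0, 0], 1],
    [[0.07, -0.5, 0.1], [0, 0, 0], 1],
    [[0, -0.24, 0.2], [0, 0, 0], 1],
  ],
)

```text
clock: 17.65
tcp_pos: [537.5, -298.2, 189.7]
ee_rot: [0.049, -3.14, -0.0]
ft_force: [0.4, 1.0, -2.4]
opening: 19.1
gripper_force: 59.0
```

arm_command(
  increments=[
    [[0, 0, 0.3], [0, 0, 0], 1],
    [[0, 0, 0.3], [0, 0, 0], 1],
    [[0, 0, 0.3], [0, 0, 0], 1],
    [[0, 0, 0], [0, 0, 0], 1],
    [[0, 0, 0], [0, 0, 0], 1],
  ],
)

```text
clock: 18.15
tcp_pos: [538.8, -294.9, 145.4]
ee_rot: [0.054, -3.141, -0.001]
ft_force: [-0.6, 0.1, -0.3]
opening: 18.9
gripper_force: 59.0
```

```bash
cat > chk.py <<'E'
from cell import ctrl
from fit import *
import sys
D={n:ctrl.read_camera(n) for n in('scene','side')}
for n,d in D.items():
    P=cloud(d);H=hsv(d);x,y,z=[P[...,i] for i in range(3)]
    w=(H[...,0]>7)&(H[...,0]<25)&(H[...,1]>90)&(y<-200)&(y>-420)&(x>430)&(x<650)
    lo,hi=map(float,sys.argv[2:4])
    q=clean(P[w&(z>lo)&(z<hi)]);print(n,'plate',rect(q),len(q),np.percentile(q[:,2],[2,50,98]))
    A=np.c_[q[:,:2],np.ones(len(q))]
    k=abs(q[:,2]-np.median(q[:,2]))<6;print('tilt',np.linalg.lstsq(A[k],q[k,2],rcond=None)[0][:2].round(4))
    q=clean(P[w&(z>74)&(z<90)]);print('rim',rect(q),len(q))
cv2.imwrite(sys.argv[1],np.hstack([cv2.resize(D[n]['color'][180:390,120:420] if n=='scene' else D[n]['color'][150:360,200:500],(400,280)) for n in D]))
E
python3 chk.py pics/f1.png 125 165;python3 go.py 537.5 -298.4 113.5 91.85
```

```text
scene plate [ 538.9 -294.8  111.5   81.6    2.1] 1507 [126.9207016  135.70038448 159.86056813]
tilt [-0.0042  0.0079]
rim [ 539.1 -298.6  141.4  111.3    2.5] 761
side plate [ 535.8 -296.   111.5   82.     2.3] 1275 [126.19910834 136.62972884 162.33428861]
tilt [0.0112 0.0197]
rim [ 535.4 -299.5  141.1  110.8    1.4] 729
t 18.25 tcp [ 539.3 -295.6  146.9] yaw_y 91.96 z [ 1.6e-03 -8.0e-04 -1.0e+00] F [ 0.4  0.5 -1.4] q [-0.56  0.34  1.24  0.    1.56 -2.17] open 18.7 g 59.0
shift [ 0.039 -0.055  0.667] turn [-0.006  0.011  0.014]
shift in target axes [ 0.038 -0.056  0.667]
```

View pics/f1.png

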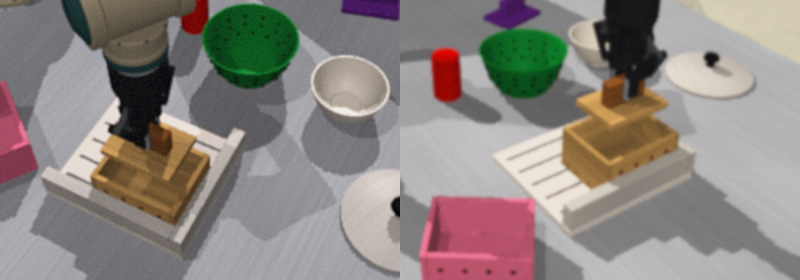

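The crop shows the plate over the mould, about 3.6 mm off in +y in both views. I'll correct that while lowering.

arm_command(
  increments=[
    [[0, -0.07, 0.1], [0, 0, 0], 1],
    [[0, 0, 0.15], [0, 0, 0], 1],
    [[0, 0, 0.15], [0, 0, 0], 1],
    [[0, 0, 0.12], [0, 0, 0], 1],
    [[0, 0, 0.1], [0, 0, 0], 1],
    [[0, 0, 0], [0, 0, 0], 1],
    [[0, 0, 0], [0, 0, 0], 1],
    [[0, 0, 0], [0, 0, 0], 1],
  ],
)

```text
clock: 19.05
tcp_pos: [539.0, -299.4, 115.3]
ee_rot: [-0.053, 3.14, -0.001]
ft_force: [0.4, -0.2, -2.3]
opening: 19.2
gripper_force: 59.0
```

```bash
python3 chk.py pics/f2.png 98 130;python3 go.py 537.5 -298.4 113.5 91.85;python3 chk.py pics/f3.png 98 130;python3 go.py; python3 go.py
```

```text
scene plate [ 538.2 -299.1  112.    81.8    2.3] 1376 [ 99.59112179 105.60287797 124.19038054]
tilt [-0.0043  0.0081]
rim [ 539.2 -299.1  141.2  111.     2.6] 707
side plate [ 535.  -300.2  109.9   83.     3. ] 1117 [ 99.04891037 105.68998377 127.10855415]
tilt [0.0096 0.0227]
rim [ 535.6 -299.5  140.8  110.3    1.9] 614
t 19.15 tcp [ 539.  -299.4  115.2] yaw_y 91.92 z [ 7.e-04 -3.e-04 -1.e+00] F [ 0.3  0.4 -1.4] q [-0.57  0.37  1.27  0.    1.5  -2.17] open 19.0 g 59.0
shift [0.03  0.02  0.035] turn [-0.003  0.005  0.009]
shift in target axes [0.03  0.02  0.035]
scene plate [ 538.4 -298.9  111.3   82.5    1.9] 1366 [ 99.51483901 105.50833829 124.37250771]
tilt [-0.0022  0.0044]
rim [ 539.5 -298.3  141.3  110.7    2.1] 707
side plate [ 536.3 -301.2  113.    81.1    1.2] 1131 [ 98.68032796 105.50978536 127.54565997]
tilt [0.0073 0.0193]
rim [ 535.9 -299.4  141.2  110.4    2.1] 609
t 19.25 tcp [ 539.  -299.3  115.1] yaw_y 91.92 z [ 5.e-04 -2.e-04 -1.e+00] F [ 0.6  0.9 -2.5] q [-0.57  0.37  1.27  0.    1.5  -2.17] open 18.7 g 59.0
t 19.25 tcp [ 539.  -299.3  115.1] yaw_y 91.92 z [ 5.e-04 -2.e-04 -1.e+00] F [ 0.6  0.9 -2.5] q [-0.57  0.37  1.27  0.    1.5  -2.17] open 18.7 g 59.0
```

View pics/f2.png

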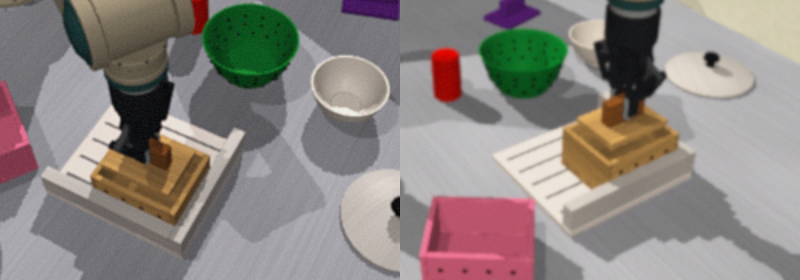

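The plate sits centred and square over the mould, within about 1 mm and about 11 mm above the rim; the other items haven't moved. I'll make a final small trim.

arm_command(
  increments=[
    [[0, 0.01, 0.025], [0, 0, 0], 1],
    [[0, 0, 0], [0, 0, 0], 1],
    [[0, 0, 0], [0, 0, 0], 1],
    [[0, 0, 0], [0, 0, 0], 1],
    [[0, 0, 0], [0, 0, 0], 1],
  ],
)

```text
clock: 19.75
tcp_pos: [538.8, -298.8, 113.5]
ee_rot: [-0.053, 3.141, 0.0]
ft_force: [-0.0, 0.3, -2.8]
opening: 19.3
gripper_force: 59.0
```

```bash
python3 go.py; python3 -c "
from cell import ctrl
print(ctrl.hand_in())"
```

```text
t 19.75 tcp [ 538.8 -298.8  113.5] yaw_y 91.92 z [ 1.e-04  1.e-04 -1.e+00] F [-0.   0.3 -2.8] q [-0.57  0.37  1.27  0.    1.5  -2.17] open 19.3 g 59.0
the job is handed in; nothing more can be done
None
```

I handed the job in at 19.75 s: the mould is snug against both stops, and the gripper is holding the plate level, square and centred to within about 1 mm, roughly 1 cm above the rim; the hand-in gave no verdict.

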